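# Clear the paddle board and hold it out over the sink

## Robot

A 6-joint arm with a two-finger parallel gripper is mounted at the origin on a cart in front of the work surface, level with it; the furniture and walls round the work are solid. World frame = base frame: x ahead of the robot, y to its left, z up, the work surface at z = 0. Lengths are in m, angles in degrees, forces in N, time in s.
With the tool pointing down it reaches from about 0.4 to 0.825 m from the base axis. Payload 7 kg.
Tool frame: the origin (TCP) lies at the very end of the fingers, on their centre line; the grasp point (between the pads) lies 19 mm behind it; x points along the fingers, z is the direction in which the jaws open and shut, and the axes are right-handed (so a half turn about x gives the same grasp; the last joint's range is limited). The gripper opens to 88 mm and grips with 3 to 60 N. Pads are 19 mm wide; open, the fingers measure 130 mm over their backs; the gripper's body (78 mm by 193 mm) begins 47 mm behind the grasp point.
Start: joints at [89.731, 20.546, 0.682, 0, -70.136, -16.507], TCP at [0.195, 0.646, 0.227] pointing down, gripper open.
Joint ranges: [-176.03, 176.03], [-82.01, 121.73], [-58.28, 71.71], [-173.87, 95.51], [-174.79, -0.11], [-173.66, 173.66]. Speed limits (degrees/s): [136.94, 136.94, 172.46, 180, 180, 180].

## Interface

Orientations are given as [roll, pitch, yaw] about the fixed x, y, z axes, in that order (R = Rz(yaw) Ry(pitch) Rx(roll)).
In Python, from plant import * gives the robot as it stands.
- The arm moves only by the tool arm_command, never from a script. Its argument "commands" is one flat list of numbers, 5 for each row, row after row: the shift along the tool's x, y, z in mm, then the turn about the tool's x in degrees, then the opening in per cent of the stroke, from 0 (shut) to 100 (fully open). A call has 1 to 5 rows; each row shifts and turns the pose as measured when the row begins, along the tool's axes as they then stand; what a row does not reach is not made up. A row lasts 1/8 s, in which the tool goes at most 62.5 mm and 10.7 degrees, less where a joint would pass 70% of its speed; a pose out of reach is approached as far as the arm can. A call is refused whole if a number of a shift passes 62.5 or a number of a turn 10.7, either way. A call with a gripper value outside its range is refused whole. The fingers move at their own pace and stop on an object; the grip force is fixed at half the most. Time passes only in rows, so rows that do not move let the fingers close. It gives the time, the measured TCP pose, the force and the opening at its end, in the units of the state.
- get_obs(): the state, without advancing time (a new reading comes with each control period).
- snapshot(name): name is "scene" or "top" or "wrist"; returns a dict with "frame" (480x640x3 uint8, blue, green, red), "fov_y" (degrees; the focal length in pixels is half the picture's height over the tangent of half this angle, whatever the lens; pixels are square), "cx", "cy" (the principal point, pixels), "world_to_cam" (4x4, takes a point from world to camera coordinates). Camera axes: x right, y up, looking along -z (the intrinsics and any distortion apply to the point x, -y, -z); pixel columns grow to the right and rows downward; lengths in m; the calibration is good to about 2 mm. The wrist camera is an equidistant fisheye: a pixel r from the principal point sees the ray r / f radians off the axis. A picture is of the moment at which its call begins. There is no depth.
- close_job(): hands the job in, once; it reports no verdict.
The state is a dict: "clock": time; "joint_pos": joint angles; "qvel": joint speeds; "tau": joint torques, N m; "tool_pos": TCP position; "orientation": TCP orientation; "force": force on the tool from outside, world axes, zero at the start; "moment": the same for the moment, N m; "opening": finger opening in m.
Only numpy, scipy, OpenCV 4.12 (cv2) and the standard library are available. Lean on these libraries where they do the work, as an engineer would, in place of code of your own. Each camera call takes 0.05 s, during which the arm holds its last target. There are 200 camera calls.

## Task

First put the bench scraper that lies on the paddle board away: slide it blade first, fully home into the slot of the wooden block, and let go of it. Then, without lifting the board off its low stand, slide it straight out toward the sink until the dark groove across it lines up with the stand's edge on the sink side, and keep hold of it there, level, because it would tip into the sink if let go: finish while still holding the board. Leave the other things where they stand.

Things in the scene. Friction and masses are not known exactly. Their poses are not given: they have to be found in the camera images.
- stand: low dark wooden stand, fixed, 190 (its x) x 95 (its y) mm, flat top 60 mm above the worktop, open underneath between two side legs. Origin: centre of its underside on the worktop; z up; its -y side faces the sink (the board is slid toward the stand's -y).
- stand_edge (a point): middle of the stand's top edge on the sink side: at x 0, y -47.5, z 60 mm in the stand's frame; the edge runs along the stand's x, and the stand sticks out past the board on both sides. Same axes as the stand.
- board: loose light wooden paddle board on the stand, about 0.4 kg, 18 mm thick: body 140 (x) x 200 (y) mm and a handle 28 mm wide that continues it from y +100 to +185 mm, away from the sink, clear of the stand. Origin: centre of the body's underside; centre of mass about 12 mm from it toward +y. It starts nearly parallel to the stand, balanced, its outer (-y) end 50 to 80 mm past the stand's edge.
- board_groove (a point): middle of the dark groove (4 mm wide) across the board along its x: at x 0, y +45, z +18 mm (top face) in the board's frame, 145 mm from its outer end. Same axes as the board. With the groove above the stand's edge the centre of mass is about 33 mm beyond the edge: it tips unless its handle is held.
- board_handle (a point): a good place to pinch the handle across its 28 mm width: x 0, y +162, z +9 mm (mid-thickness) in the board's frame. It is still beyond the stand (19 mm past its inner top edge) when the groove is at the mark. Same axes as the board.
- scraper: loose bench scraper lying flat on the board, about 0.1 kg: steel blade 80 mm long (x 0 to +80), 70 wide (y), 3 thick, underside at z 0; straight wooden handle 18 x 18 mm from x +8 back to x -90 mm, z 0 to 18. Origin: underside, where blade meets handle; x points to the blade's tip, away from the robot at the start. Centre of mass about 14 mm toward the tip.
- scraper_tip (a point): middle of the scraper's front blade edge: x +80, z +1.5 mm in the scraper's frame. Same axes as the scraper.
- scraper_handle (a point): middle of the scraper's handle, a good place to pinch across its 18 mm width: x -45, z +9 mm in the scraper's frame. Same axes as the scraper.
- block: wooden block, fixed, 84 deep (x) x 112 wide (y) x 52 mm high, with one flat level slot that opens in its front (-x) face. Origin: on the worktop, below the middle of the front face; +x is the direction in which a blade slides in.
- slot_mouth (a point): middle of the slot's floor in the front face: 22 mm above the worktop. The slot is 80 mm wide (y), 12 mm high (z 22 to 34 mm) and 76 mm deep; its floor is level. Same axes as the block.
- tin_1: bystander: flat round tin, 86 mm across, 40 mm high; origin under its centre
- spice_jar_2: bystander: small jar with a black lid, 45 mm across, 105 mm high; origin under its centre
- remote_1: bystander: black remote control lying flat, 167 x 46 x 19 mm; origin under its centre
- bottle_2: bystander: small white-capped bottle, 48 mm across, 82 mm high; origin under its centre

How it is judged:
By the outcome, as a careful person would: the job done as asked, in the order asked, and still so for the second after the job is handed in, while the arm keeps its last pose, push and grip.
It also fails if it takes over 54 s, if anything falls off the work surface, if the arm or the gripper's body presses on something with over 40 N, if the wrist force passes 120 N, or if a joint passes its speed limit or range.

## Working session

There is one attempt and no reset: what is moved stays moved. The work goes in short steps, Python scripts to look and compute and a tool call to move; the robot and the scene stay as the last step left them, time stands still between calls to the robot, and variables do not carry over. Pictures are saved under pics/ and viewed, about 8 in all and at most 12, crops included, and the job is handed in when it is done.

Besides the shell and the picture viewer there is one more tool, called after "Call:" as name(argument=value, ...) on one line, values as JSON. arm_command: Moves the arm, as the interface text tells. Its arguments: {"type":"object","properties":{"commands":{"type":"array"}},"required":["commands"]}

```bash
mkdir -p pics; ls; cat > h.py <<'E'
from plant import *
import numpy as np, cv2
from scipy.spatial.transform import Rotation as R
def snap(name,out=None):
    s=snapshot(name)
    np.savez('pics/%s.npz'%(out or name),**{k:np.array(v) for k,v in s.items()})
    cv2.imwrite('pics/%s.png'%(out or name),s['frame']); return s
def load(o): 
    d=np.load('pics/%s.npz'%o); return {k:d[k] for k in d.files}
def ray(s,u,v,fish=False):
    f=240/np.tan(np.radians(float(s['fov_y']))/2)
    x,y=(u-s['cx'])/f,(v-s['cy'])/f
    if fish:
        r=np.hypot(x,y); k=np.sin(r)/r if r>1e-9 else 1; d=np.array([x*k,-y*k,-np.cos(r)])
    else: d=np.array([x,-y,-1.])
    M=s['world_to_cam']; return -M[:3,:3].T@M[:3,3], M[:3,:3].T@d
def at(s,u,v,z,fish=False):
    o,d=ray(s,u,v,fish); return o+d*(z-o[2])/d[2]
def proj(s,P,fish=False):
    f=240/np.tan(np.radians(float(s['fov_y']))/2)
    M=s['world_to_cam']; p=M[:3,:3]@np.array(P)+M[:3,3]; a=np.array([p[0],-p[1]]);w=-p[2]
    if fish:
        r=np.hypot(*a); a=a/r*np.arctan2(r,w)
    else: a=a/w
    return a*f+[float(s['cx']),float(s['cy'])]
def tool():
    o=get_obs(); return np.array(o['tool_pos']),R.from_euler('xyz',o['orientation'],degrees=True).as_matrix(),o
E
python3 - <<'E'
from h import *
for n in("top","scene","wrist"):
    s=snap(n); print(n,s['fov_y'],s['cx'],s['cy'],np.round(ray(s,s['cx'],s['cy']),3))
p,r,o=tool();print(o);print(r.round(3))
E
```

```text
pics
top 52.66587880997901 309.23240524170876 249.19861657209745 [[ 0.432  0.114  1.307]
 [ 0.098 -0.011 -0.995]]
scene 54.999105923842244 317.112432587583 231.8213813212515 [[ 0.22   0.708  0.962]
 [ 0.294 -0.535 -0.792]]
wrist 65.70646984690485 320.4056281010875 234.50861730384463 [[ 0.258  0.627  0.383]
 [-0.235  0.07  -0.969]]
{'clock': 0.15, 'joint_pos': array([ 8.97319942e+01,  2.05819381e+01,  6.46807247e-01, -1.65266629e-02,
       -7.01370333e+01, -1.65071079e+01]), 'qvel': array([ 0.0457569 , -0.13442511,  0.20006311,  0.07701524,  0.05130954,
        0.06154814]), 'tau': array([-1.53731591e-03, -5.83275282e+01,  2.93292725e+01,  7.00131521e+00,
        8.78894760e-03, -1.13445478e-04]), 'tool_pos': array([0.19472086, 0.64591239, 0.22584021]), 'orientation': array([   4.35733939,   89.9261817 , -102.42339931]), 'force': array([-0.93184151,  0.02306273, -1.11056578]), 'moment': array([-0.00468783,  0.0405915 , -0.05885813]), 'opening': 0.0878678407122946}
[[-0.     0.957 -0.289]
 [-0.001 -0.289 -0.957]
 [-1.     0.     0.001]]
```

View pics/top.png

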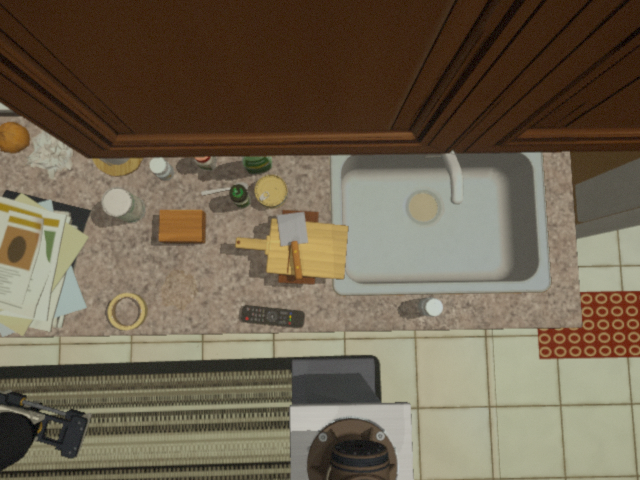

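View pics/scene.png

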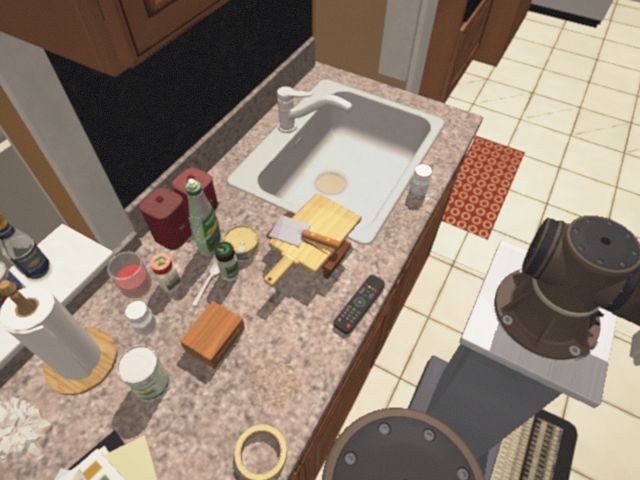

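```bash
python3 - <<'E'
import cv2
a=cv2.imread('pics/top.png')[200:300,150:360]; a=cv2.resize(a,None,fx=3.8,fy=3.8,interpolation=cv2.INTER_CUBIC)
cv2.imwrite('pics/topc.png',a);print(a.shape)
b=cv2.imread('pics/scene.png')[185:365,170:380]; b=cv2.resize(b,None,fx=3.3,fy=3.3,interpolation=cv2.INTER_CUBIC)
cv2.imwrite('pics/scenec.png',b);print(b.shape)
E
```

```text
(380, 798, 3)
(594, 693, 3)
```

View pics/topc.png

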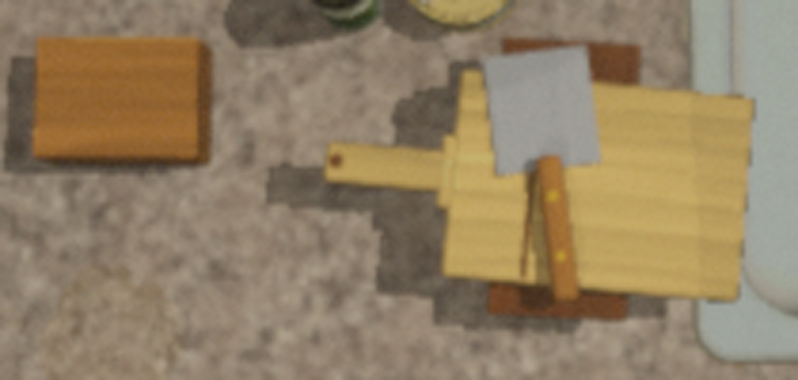

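View pics/scenec.png

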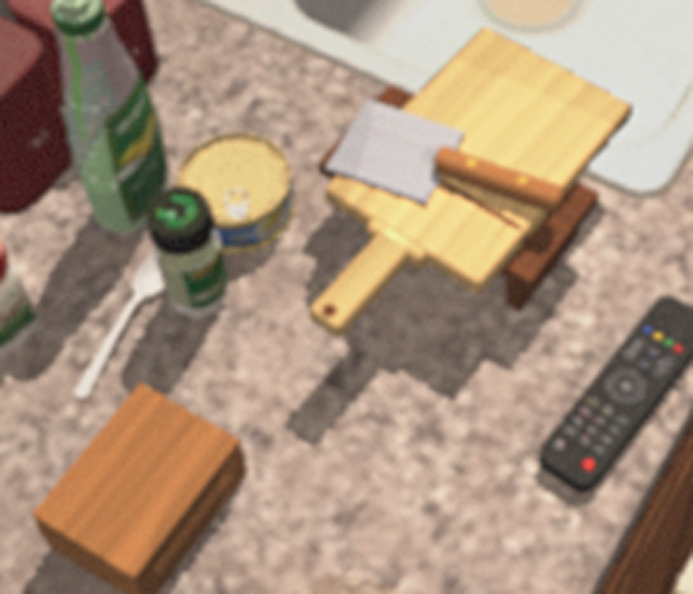

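```bash
python3 - <<'E'
from h import *
t=load('top');c=load('scene')
T=lambda X,Y,z:(at(t,150+X/3.8-.37,200+Y/3.8-.37,z)*1000).round(1)
S=lambda X,Y,z:(at(c,170+X/3.3-.35,185+Y/3.3-.35,z)*1000).round(1)
for n,F,pts,z in [("block T",T,[(38,38),(196,38),(198,160),(34,156)],.052),
 ("block S",S,[(147,385),(240,443),(133,578),(37,515)],.052),
 ("stand T",T,[(503,40),(640,44),(628,318),(489,312)],.06),
 ("board T",T,[(463,72),(753,98),(740,298),(443,275),(328,145),(326,180)],.078),
 ("board S",S,[(488,29),(630,108),(475,285),(328,188),(313,310),(338,331)],.078),
 ("groove T",T,[(533,175),(524,275)],.078),
 ("blade T",T,[(484,58),(586,46),(600,163),(498,174)],.081),
 ("blade S",S,[(372,100),(465,130),(425,202),(330,155)],.081),
 ("handle T",T,[(540,157),(562,155),(578,298),(556,300)],.096),
 ("handle S",S,[(443,150),(562,185),(550,205)],.096),
 ("tin T",T,[(455,0)],.04),("jar S",S,[(182,210)],.105),("remote S",S,[(680,300),(548,460)],.019)]:
  print(n,*[list(F(*p,z)[:2]) for p in pts])
E
```

```text
block T [np.float64(666.1), np.float64(489.1)] [np.float64(664.4), np.float64(380.7)] [np.float64(579.9), np.float64(378.9)] [np.float64(584.4), np.float64(490.8)]
block S [np.float64(659.9), np.float64(378.2)] [np.float64(580.6), np.float64(382.5)] [np.float64(584.8), np.float64(491.3)] [np.float64(663.5), np.float64(488.1)]
stand T [np.float64(658.3), np.float64(169.2)] [np.float64(654.0), np.float64(75.4)] [np.float64(466.8), np.float64(87.0)] [np.float64(472.5), np.float64(180.8)]
board T [np.float64(633.6), np.float64(195.6)] [np.float64(612.8), np.float64(0.5)] [np.float64(478.4), np.float64(12.5)] [np.float64(497.0), np.float64(210.2)] [np.float64(585.5), np.float64(286.5)] [np.float64(561.9), np.float64(287.9)]
board S [np.float64(608.3), np.float64(1.9)] [np.float64(476.3), np.float64(18.4)] [np.float64(499.3), np.float64(213.3)] [np.float64(632.3), np.float64(194.0)] [np.float64(584.8), np.float64(285.5)] [np.float64(561.1), np.float64(291.0)]
groove T [np.float64(563.1), np.float64(149.3)] [np.float64(496.1), np.float64(156.2)]
blade T [np.float64(642.4), np.float64(181.1)] [np.float64(649.5), np.float64(112.4)] [np.float64(570.1), np.float64(104.3)] [np.float64(563.8), np.float64(172.6)]
blade S [np.float64(647.1), np.float64(110.5)] [np.float64(572.2), np.float64(100.6)] [np.float64(564.1), np.float64(171.8)] [np.float64(646.0), np.float64(170.0)]
handle T [np.float64(573.0), np.float64(144.0)] [np.float64(574.1), np.float64(129.5)] [np.float64(479.5), np.float64(120.4)] [np.float64(478.4), np.float64(134.8)]
handle S [np.float64(570.7), np.float64(134.8)] [np.float64(481.7), np.float64(119.9)] [np.float64(480.9), np.float64(139.5)]
tin T [np.float64(690.7), np.float64(203.2)]
jar S [np.float64(696.7), np.float64(275.7)]
remote S [np.float64(381.6), np.float64(117.1)] [np.float64(405.2), np.float64(277.7)]
```

View pics/wrist.png

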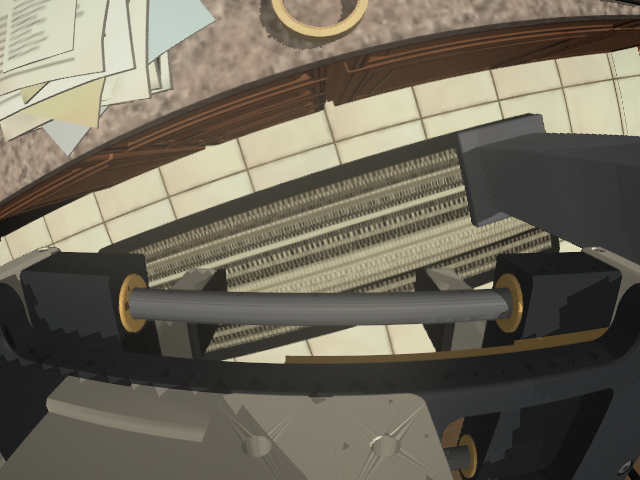

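```bash
cat >> h.py <<'E'
def plan(tx,ty,tz,ang,n,op):
    """rows (mm,deg) to TCP target (mm), ang = world angle of tool z axis"""
    p,r,o=tool(); p=p*1000; a=np.degrees(np.arctan2(r[1,2],r[0,2]))
    print('now',p.round(1),'zang',a.round(2),'F',np.round(o['force'],1),'open',round(o['opening']*1000,1),'t',o['clock'])
    d=np.array([tx,ty,tz])-p; da=(ang-a+180)%360-180
    rows=[]
    for i in range(n):
        th=np.radians(a+da*i/n); z=np.array([np.cos(th),np.sin(th)]); y=np.array([-z[1],z[0]])
        s=d/n; rows+= [-round(s[2],1),round(s[:2]@y,1),round(s[:2]@z,1),round(-da/n,2),op]
    for i in range(0,len(rows),25): print([float(v) for v in rows[i:i+25]])
E
python3 -c "
from h import *
plan(522,133,170,-84.4,10,100)"
```

```text
now [194.7 645.9 225.8] zang -106.78 F [-0.9  0.  -1.1] open 87.9 t 0.15
[5.6, 46.1, 39.7, -2.24, 100.0, 5.6, 44.6, 41.4, -2.24, 100.0, 5.6, 42.9, 43.1, -2.24, 100.0, 5.6, 41.2, 44.8, -2.24, 100.0, 5.6, 39.4, 46.4, -2.24, 100.0]
[5.6, 37.6, 47.9, -2.24, 100.0, 5.6, 35.7, 49.3, -2.24, 100.0, 5.6, 33.7, 50.6, -2.24, 100.0, 5.6, 31.7, 51.9, -2.24, 100.0, 5.6, 29.7, 53.1, -2.24, 100.0]
```

Call:
arm_command(commands=[5,46,40,-2.2,100,5,45,41,-2.2,100,5,43,43,-2.2,100,5,41,45,-2.2,100,5,39,46,-2.2,100])

```text
clock: 0.78
tool_pos: [0.3602, 0.3856, 0.1983]
orientation: [-1.3, 89.8, -96.4]
force: [1.6, 0.5, 0.1]
opening: 0.0877
```

Call:
arm_command(commands=[5,38,48,-2.2,100,5,36,49,-2.2,100,5,34,50,-2.2,100,5,32,52,-2.2,100,5,30,53,-2.2,100])

```text
clock: 1.4
tool_pos: [0.5306, 0.1247, 0.1742]
orientation: [17.5, 89.9, -66.1]
force: [0.9, 1.0, 0.9]
opening: 0.0876
```

```bash
python3 -c "
from h import *
plan(522,133,150,-84.4,4,100)"
```

```text
now [530.6 124.7 174.2] zang -83.61 F [0.9 1.  0.9] open 87.6 t 1.4
[6.1, -1.9, -2.3, 0.2, 100.0, 6.1, -1.9, -2.3, 0.2, 100.0, 6.1, -1.9, -2.3, 0.2, 100.0, 6.1, -1.9, -2.3, 0.2, 100.0]
```

Call:
arm_command(commands=[12,-4,-4,0.8,100,12,-3,-3,0,100,12,-1,-1,0,100,0,0,0,0,100])

```text
clock: 1.9
tool_pos: [0.5216, 0.1291, 0.1352]
orientation: [-22.8, 89.8, -107.4]
force: [0.7, 0.4, -0.4]
opening: 0.0874
```

```bash
python3 - <<'E'
from h import *
plan(522,133,81,-84.4,4,100)
snap('wrist','w1')
E
```

```text
now [521.6 129.1 135.2] zang -84.66 F [ 0.7  0.4 -0.4] open 87.4 t 1.9
[13.5, 0.2, -1.0, -0.06, 100.0, 13.5, 0.2, -1.0, -0.06, 100.0, 13.5, 0.2, -1.0, -0.06, 100.0, 13.5, 0.2, -1.0, -0.06, 100.0]
```

View pics/w1.png

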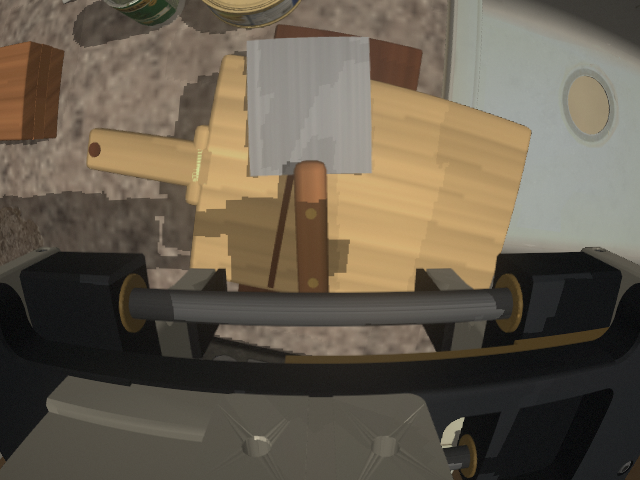

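```bash
python3 - <<'E'
from h import *
s=load('w1')
for n,z,pts in [('blade',.081,[(246,38),(370,37),(371,173),(249,175)]),('handle',.096,[(297,163),(326,163),(299,285),(328,285)]),('groove',.078,[(291,180),(271,286)]),('board',.078,[(225,58),(531,130),(91,129),(87,168)]),('stand',.06,[(420,50),(404,90)])]:
  print(n,*[list((at(s,u,v,z,True)[:2]*1000).round(1)) for u,v in pts])
E
```

```text
blade [np.float64(645.1), np.float64(183.3)] [np.float64(651.5), np.float64(112.7)] [np.float64(572.3), np.float64(104.6)] [np.float64(564.9), np.float64(174.3)]
handle [np.float64(574.9), np.float64(146.4)] [np.float64(576.2), np.float64(131.1)] [np.float64(506.6), np.float64(139.8)] [np.float64(508.1), np.float64(123.4)]
groove [np.float64(563.6), np.float64(150.0)] [np.float64(496.8), np.float64(157.6)]
board [np.float64(633.3), np.float64(195.2)] [np.float64(613.7), np.float64(2.3)] [np.float64(589.5), np.float64(285.2)] [np.float64(563.7), np.float64(287.8)]
stand [np.float64(654.4), np.float64(77.7)] [np.float64(626.1), np.float64(86.0)]
```

Call:
arm_command(commands=[14,1,-2,-0.5,100,14,1,-2,-0.5,100,13,1,-1,0,100,12,0,0,0,100,0,0,0,0,100])

```text
clock: 2.58
tool_pos: [0.5245, 0.1363, 0.0791]
orientation: [-6.2, 89.8, -89.7]
force: [0.2, 0.1, 0.2]
opening: 0.0879
```

```bash
python3 - <<'E'
from h import *
plan(525,134,80.5,-84.2,1,100)
E
```

```text
now [524.5 136.3  79.1] zang -83.42 F [0.2 0.1 0.2] open 87.9 t 2.575
[-1.4, 0.2, 2.3, 0.78, 100.0]
```

Call:
arm_command(commands=[-1.5,0,2,0.7,100,0,0,0,0,0,0,0,0,0,0,0,0,0,0,0,0,0,0,0,0])

```text
clock: 3.2
tool_pos: [0.5257, 0.1343, 0.0821]
orientation: [43.4, 89.8, -40.8]
force: [-0.1, 0.2, -0.4]
opening: 0.0532
```

Call:
arm_command(commands=[0,0,0,0,0,0,0,0,0,0,0,0,0,0,0])

```text
clock: 3.58
tool_pos: [0.5257, 0.1343, 0.0822]
orientation: [47.4, 89.8, -36.8]
force: [1.1, -0.3, 0.2]
opening: 0.0235
```

Call:
arm_command(commands=[1.5,0,0,0,0,0,0,0,0,0,0,0,0,0,0,0,0,0,0,0])

```text
clock: 4.08
tool_pos: [0.5259, 0.1345, 0.0816]
orientation: [50.5, 89.8, -33.6]
force: [-1.2, 0.1, 2.0]
opening: 0.0177
```

Call:
arm_command(commands=[-10,0,0,0,0,-15,0,0,0,0,-15,0,0,0,0,-15,0,0,0,0,0,0,0,0,0])

```text
clock: 4.7
tool_pos: [0.526, 0.1347, 0.1413]
orientation: [64.6, 89.8, -19.6]
force: [-0.6, 1.3, -1.0]
opening: 0.018
```

```bash
python3 - <<'E'
from h import *
plan(480,300,135,-92,7,0)
snap('wrist','w2')
E
```

```text
now [526.  134.7 141.3] zang -84.15 F [-0.6  1.3 -1. ] open 18.0 t 4.7
[0.9, -4.1, -24.2, 1.12, 0.0, 0.9, -4.6, -24.1, 1.12, 0.0, 0.9, -5.1, -24.0, 1.12, 0.0, 0.9, -5.5, -23.9, 1.12, 0.0, 0.9, -6.0, -23.8, 1.12, 0.0]
[0.9, -6.5, -23.6, 1.12, 0.0, 0.9, -6.9, -23.5, 1.12, 0.0]
```

View pics/w2.png

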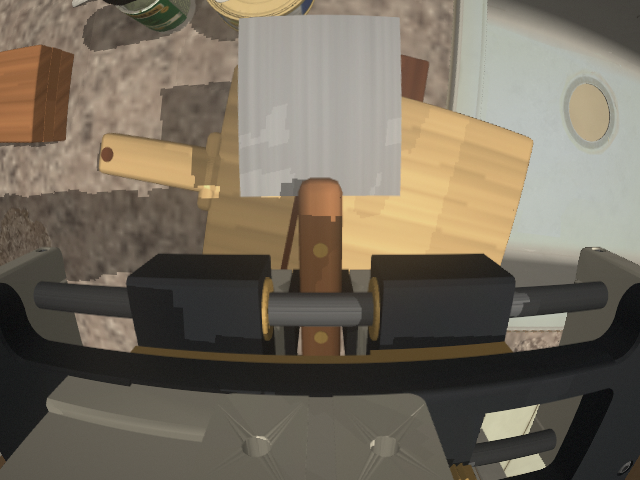

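```bash
python3 - <<'E'
from h import *
s=load('w2')
for z in(.1405,.1365):
  print(z,*[list((at(s,u,v,z,True)[:2]*1000).round(1)) for u,v in [(239,16),(400,16),(400,195),(240,195)]])
plan(434.5,441,150,-92,10,0)
E
```

```text
0.1405 [np.float64(645.1), np.float64(182.5)] [np.float64(652.2), np.float64(112.8)] [np.float64(572.5), np.float64(104.5)] [np.float64(565.5), np.float64(174.0)]
0.1365 [np.float64(646.5), np.float64(183.5)] [np.float64(653.8), np.float64(112.1)] [np.float64(572.1), np.float64(103.6)] [np.float64(564.8), np.float64(174.9)]
now [525.5 134.4 140.5] zang -84.16 F [-0.6 -0.9 -1.4] open 17.8 t 4.75
[-0.9, -5.9, -31.4, 0.78, 0.0, -0.9, -6.4, -31.3, 0.78, 0.0, -0.9, -6.8, -31.2, 0.78, 0.0, -0.9, -7.2, -31.2, 0.78, 0.0, -0.9, -7.6, -31.1, 0.78, 0.0]
[-0.9, -8.1, -30.9, 0.78, 0.0, -0.9, -8.5, -30.8, 0.78, 0.0, -0.9, -8.9, -30.7, 0.78, 0.0, -0.9, -9.3, -30.6, 0.78, 0.0, -0.9, -9.7, -30.5, 0.78, 0.0]
```

Call:
arm_command(commands=[-1,-6,-31,0.8,0,-1,-6,-31,0.8,0,-1,-7,-31,0.8,0,-1,-7,-31,0.8,0,-1,-8,-31,0.8,0])

```text
clock: 5.38
tool_pos: [0.4778, 0.2878, 0.1424]
orientation: [-17.7, 89.7, -106.2]
force: [0.1, -0.1, -1.1]
opening: 0.0174
```

Call:
arm_command(commands=[0,-8,-31,0.8,0,0,-8,-31,0.8,0,0,-9,-31,0.8,0,0,-9,-28,0.8,0,0,0,0,0,0])

```text
clock: 6.0
tool_pos: [0.4397, 0.4131, 0.1378]
orientation: [-28.7, 89.4, -120.5]
force: [0.7, -0.6, -2.1]
opening: 0.018
```

```bash
python3 - <<'E'
from h import *
snap('wrist','w3')
plan(434.5,441,80,-92,4,0)
E
```

```text
now [439.7 412.  137.7] zang -91.81 F [-0.5 -0.3 -2.1] open 18.2 t 6.05
[14.4, -1.5, -7.2, 0.05, 0.0, 14.4, -1.5, -7.2, 0.05, 0.0, 14.4, -1.5, -7.2, 0.05, 0.0, 14.4, -1.6, -7.2, 0.05, 0.0]
```

View pics/w3.png

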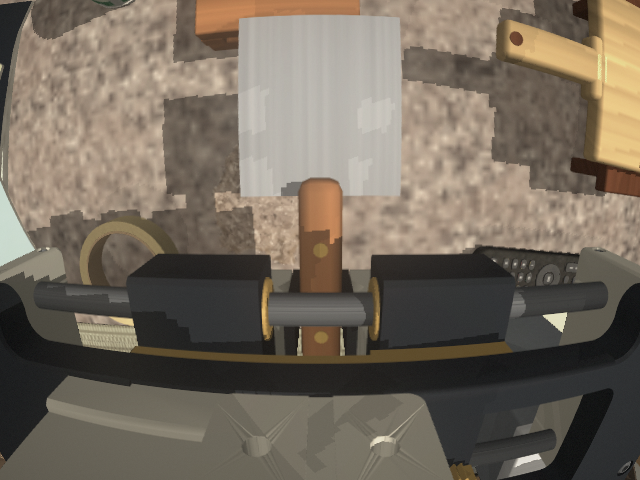

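Call:
arm_command(commands=[15,-2,-8,0,0,15,-2,-8,0,0,15,-2,-8,0,0,15,-1,-6,0,0,0,0,0,0,0])

```text
clock: 6.68
tool_pos: [0.4328, 0.4407, 0.071]
orientation: [-30.1, 89.2, -122.0]
force: [-0.3, -0.2, -1.4]
opening: 0.018
```

```bash
python3 - <<'E'
from h import *
s=snap('wrist','w4')
plan(434.5,441,31,-92,4,0)
cv2.imwrite('pics/w4c.png',cv2.resize(s['frame'][0:210,120:480],None,fx=2.2,fy=2.2,interpolation=cv2.INTER_CUBIC))
E
```

```text
now [433.1 440.9  71.8] zang -91.92 F [ 0.  -0.2 -1.7] open 17.5 t 6.725
[10.2, 0.4, -0.0, 0.02, 0.0, 10.2, 0.4, -0.0, 0.02, 0.0, 10.2, 0.4, -0.0, 0.02, 0.0, 10.2, 0.4, -0.0, 0.02, 0.0]
```

View pics/w4c.png

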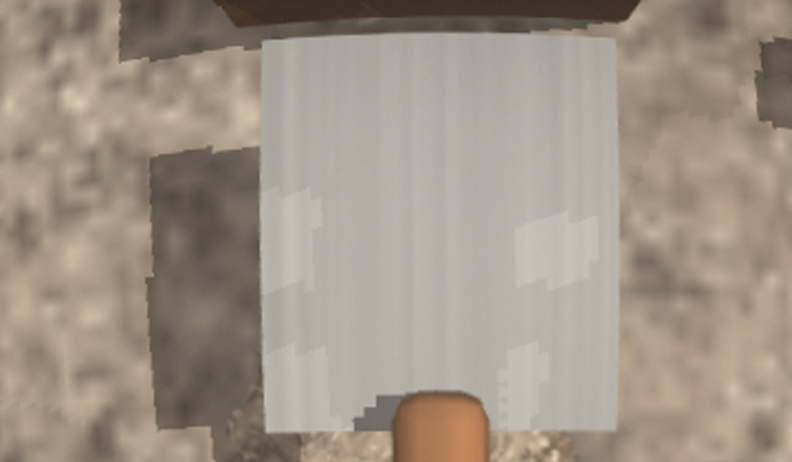

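```bash
python3 - <<'E'
from h import *
s=load('w4')
q=lambda X,Y,z:(at(s,120+X/2.2-.27,Y/2.2-.27,z,True)*1000)[:2].round(1)
print('block bottom',q(238,26,0),q(625,20,0))
for z in(.071,.069): print('blade',*[q(X,Y,z) for X,Y in[(262,40),(616,38),(617,430),(266,431)]])
E
```

```text
block bottom [586.  492.5] [584.2 382.3]
blade [555.4 471.5] [553.8 402.5] [474.9 404.6] [477.1 473.7]
blade [556.2 471.9] [554.5 402. ] [474.6 404.1] [476.9 474.1]
```

Call:
arm_command(commands=[11,0,0,0,0,11,0,0,0,0,11,0,0,0,0,5,0,0,0,0,0,0,0,0,0])

```text
clock: 7.35
tool_pos: [0.4334, 0.4405, 0.0322]
orientation: [-29.4, 89.3, -121.3]
force: [0.6, -0.8, 0.2]
opening: 0.0178
```

```bash
python3 - <<'E'
from h import *
plan(434.5,441,31,-92,1,0)
p,r,o=tool(); print(r.round(4))
E
```

```text
now [433.4 440.5  32.2] zang -91.95 F [ 0.6 -0.8  0.2] open 17.8 t 7.35
[1.2, 1.1, -0.6, 0.05, 0.0]
[[-0.0062  0.9994 -0.034 ]
 [-0.0102 -0.034  -0.9994]
 [-0.9999 -0.0059  0.0105]]
```

Call:
arm_command(commands=[1,10,0,0,0,0,10,0,0,0,0,10,0,0,0,0,10,0,0,0,0,0,0,0,0])

```text
clock: 7.98
tool_pos: [0.4774, 0.4396, 0.0319]
orientation: [-27.8, 89.4, -119.7]
force: [-0.2, 0.3, -0.4]
opening: 0.0177
```

```bash
python3 - <<'E'
from h import *
s=snap('wrist','w5')
plan(434.5,441,31,-92,1,0)
cv2.imwrite('pics/w5c.png',cv2.resize(s['frame'][0:210,120:480],None,fx=2.2,fy=2.2,interpolation=cv2.INTER_CUBIC))
E
```

```text
now [477.  439.5  31.9] zang -91.96 F [ 0.7  0.9 -0.8] open 17.7 t 8.025
[0.9, -42.6, -0.0, 0.04, 0.0]
```

View pics/w5c.png

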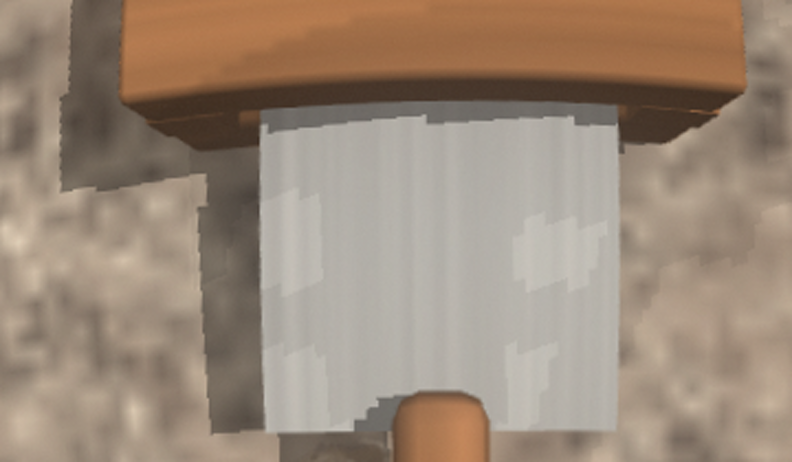

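Call:
arm_command(commands=[0,9,-0.3,0,0,0,9,0,0,0,0,9,0,0,0,0,9,0,0,0,0,0,0,0,0])

```text
clock: 8.65
tool_pos: [0.5154, 0.4386, 0.0317]
orientation: [-28.3, 89.4, -120.2]
force: [-0.2, -0.2, -1.0]
opening: 0.0176
```

```bash
python3 - <<'E'
from h import *
s=load('w5')
q=lambda X,Y,z:(at(s,120+X/2.2-.27,Y/2.2-.27,z,True)*1000)[:2].round(1)
print(q(122,100,.052),q(745,93,.052))
plan(531,437,31,-92,1,0)
E
```

```text
[585.4 491.9] [582.9 383. ]
now [515.4 438.6  31.7] zang -91.94 F [-0.2 -0.2 -1. ] open 17.6 t 8.65
[0.7, 15.7, 1.1, 0.06, 0.0]
```

Call:
arm_command(commands=[2,5,0,0,0,1.5,5,0,0,0,0,3,0,0,0,0,2,0,0,0,0,0,0,0,0])

```text
clock: 9.28
tool_pos: [0.5309, 0.4379, 0.0277]
orientation: [-29.2, 89.4, -121.1]
force: [0.4, 0.8, -1.4]
opening: 0.0176
```

Call:
arm_command(commands=[0,2,0,0,0,0,2,0,0,0])

```text
clock: 9.52
tool_pos: [0.5333, 0.4376, 0.0273]
orientation: [-37.0, 89.3, -128.9]
force: [-12.2, 2.0, 2.3]
opening: 0.0176
```

Call:
arm_command(commands=[1,2,0,0,0,0,1,0,0,0])

```text
clock: 9.78
tool_pos: [0.5333, 0.4377, 0.0263]
orientation: [-45.7, 89.1, -137.6]
force: [-3.7, -0.0, 1.3]
opening: 0.0177
```

Call:
arm_command(commands=[0,0,0,0,50,0,0,0,0,50,0,0,0,0,50,0,0,0,0,50])

```text
clock: 10.28
tool_pos: [0.5344, 0.4383, 0.0271]
orientation: [-44.0, 89.2, -135.9]
force: [-0.1, -0.1, -0.6]
opening: 0.0436
```

Call:
arm_command(commands=[-12,0,0,0,50,-20,0,0,0,50,-25,0,0,0,50,-30,0,0,0,50,0,0,0,0,50])

```text
clock: 10.9
tool_pos: [0.5363, 0.4394, 0.1204]
orientation: [-41.0, 89.3, -132.9]
force: [-0.9, -0.5, 0.5]
opening: 0.0441
```

```bash
python3 - <<'E'
from h import *
s=snap('wrist','w6')
plan(520,400,140,-92,1,50)
a=s['frame'][60:330,170:470]; cv2.imwrite('pics/w6c.png',cv2.resize(a,None,fx=2,fy=2,interpolation=cv2.INTER_CUBIC))
E
```

```text
now [535.6 438.7 118.7] zang -91.88 F [ 0.2 -1.  -0.9] open 44.2 t 10.95
[-21.3, -14.3, 39.2, 0.12, 50.0]
```

View pics/w6c.png

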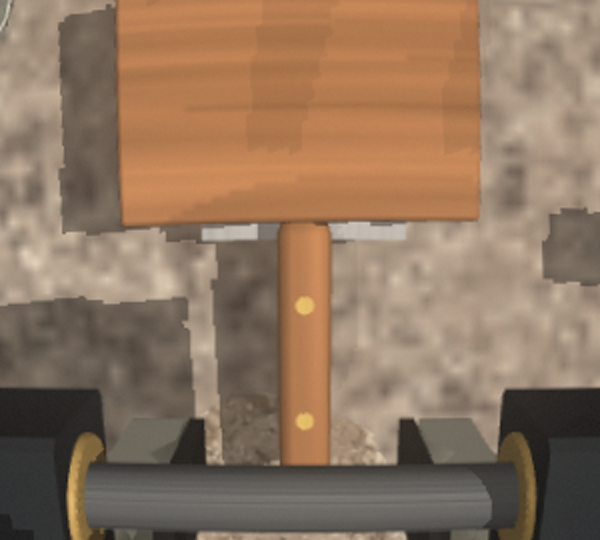

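```bash
python3 - <<'E'
from h import *
p,r,o=tool(); print(np.round(o['joint_pos'],1))
c=load('scene');t=load('top')
# bottle base in scene & cap in top
print((at(c,170+130/3.3,185+225/3.3,0)*1000).round(), [(at(t,257,160,z)*1000).round() for z in(.1,.2)])
S=lambda X,Y,z:(at(c,170+X/3.3-.35,185+Y/3.3-.35,z)*1000).round(1)
print(S(598,190,.06),S(512,270,.06))   # stand corner -x side
plan(572,267,150,-6,9,100); plan(572,267,150,174,9,100)
E
```

```text
[ 55.3  27.   -3.9  -0.1 -59.9  32.9]
[780. 254.   0.] [array([781., 229., 100.]), array([752., 220., 200.])]
[467.5  86.3  60. ] [488.5 179.3  60. ]
now [535.6 438.7 118.7] zang -91.88 F [ 0.2 -1.  -0.9] open 44.2 t 10.95
[-3.5, 4.7, 18.9, -9.54, 100.0, -3.5, 1.5, 19.4, -9.54, 100.0, -3.5, -1.8, 19.4, -9.54, 100.0, -3.5, -5.0, 18.9, -9.54, 100.0, -3.5, -8.0, 17.8, -9.54, 100.0]
[-3.5, -10.9, 16.2, -9.54, 100.0, -3.5, -13.4, 14.2, -9.54, 100.0, -3.5, -15.6, 11.8, -9.54, 100.0, -3.5, -17.3, 9.0, -9.54, 100.0]
now [535.6 438.7 118.7] zang -91.88 F [ 0.2 -1.  -0.9] open 44.2 t 10.95
[-3.5, 4.7, 18.9, 10.46, 100.0, -3.5, 8.0, 17.8, 10.46, 100.0, -3.5, 11.1, 16.0, 10.46, 100.0, -3.5, 13.8, 13.7, 10.46, 100.0, -3.5, 16.1, 11.0, 10.46, 100.0]
[-3.5, 17.8, 7.9, 10.46, 100.0, -3.5, 19.0, 4.5, 10.46, 100.0, -3.5, 19.5, 1.0, 10.46, 100.0, -3.5, 19.3, -2.6, 10.46, 100.0]
```

Call:
arm_command(commands=[-5,5,19,10.4,100,-5,8,18,10.4,100,-3,11,16,10.4,100,-3,14,14,10.4,100,-3,16,11,10.4,100])

```text
clock: 11.58
tool_pos: [0.5534, 0.3396, 0.1357]
orientation: [9.8, 88.9, -135.6]
force: [0.1, -0.5, -0.9]
opening: 0.0857
```

Call:
arm_command(commands=[0,18,8,10.4,100,0,19,4.5,10.4,100,0,19,1,10.4,100,0,17,-2,10.4,100,0,0,0,0,100])

```text
clock: 12.2
tool_pos: [0.5652, 0.2601, 0.1338]
orientation: [50.7, 88.5, -137.8]
force: [-0.9, -0.4, -0.4]
opening: 0.0877
```

```bash
python3 - <<'E'
from h import *
s=snap('wrist','w7')
plan(572,267,90,174,4,100)
# project expected board outline onto wrist image, and compare with colour mask of board
c,a=np.array([555,105.5]),np.radians(-6)
W=lambda x,y,z:np.array([c[0]+x*np.cos(a)-y*np.sin(a),c[1]+x*np.sin(a)+y*np.cos(a),z])/1000
for n,P in [('hend',(14,185)),('hend2',(-14,185)),('hole?',(0,175)),('pinch',(0,162)),('g+',(70,45)),('g-',(-70,45)),('b+',(70,100)),('b-',(-70,100)),('o+',(70,-100)),('o-',(-70,-100))]:
  print(n,proj(s,W(*P,78),True).round(1))
E
```

```text
now [565.2 260.8 133.8] zang 171.67 F [ 0.3 -0.4  0.2] open 87.5 t 12.25
[10.9, -1.8, -1.5, -0.58, 100.0, 10.9, -1.8, -1.5, -0.58, 100.0, 10.9, -1.8, -1.5, -0.58, 100.0, 10.9, -1.7, -1.5, -0.58, 100.0]
hend [289.  302.5]
hend2 [333.6 300.5]
hole? [310.4 286.8]
pinch [309.3 266.8]
g+ [182.9  81.5]
g- [419.1  68.9]
b+ [187.6 171.8]
b- [422.7 160.2]
o+ [ 190.6 -107.4]
o- [ 397.2 -119.3]
```

```bash
python3 - <<'E'
from h import *
p,r,o=tool(); print(r.round(4))
s=load('w7'); g=cv2.GaussianBlur(s['frame'],(3,3),0).astype(int)
hsv=cv2.cvtColor(s['frame'],cv2.COLOR_BGR2HSV)
def runs(m):
    d=np.flatnonzero(np.diff(np.r_[0,m.astype(int),0])); return [(a,b) for a,b in zip(d[::2],d[1::2]) if b-a>8]
for v in (190,205,220,235,250):
  m=(hsv[v,:,1]>70)&(hsv[v,:,0]>10)&(hsv[v,:,0]<30)&(hsv[v,:,2]>60)
  for a,b in runs(m): print(v,a,b,(at(s,a,v,.078,True)[:2]*1000).round(1),(at(s,b,v,.078,True)[:2]*1000).round(1))
for u in (205,230,260,340,370,400):
  col=g[40:120,u].sum(1); d=col-cv2.blur(col.astype(np.float32).reshape(-1,1),(1,15)).ravel()
  v=40+np.argmin(d); print('groove?',u,v,round(d.min()),(at(s,u,v,.078,True)[:2]*1000).round(1))
E
```

```text
[[-0.0189 -0.1445 -0.9893]
 [-0.0172 -0.9893  0.1448]
 [-0.9997  0.0197  0.0162]]
190 65 167 [729.6 190.6] [650.7 206. ]
190 276 331 [583.9 217.5] [552.3 222.4]
205 67 116 [730.5 201. ] [689.4 208.5]
205 119 131 [687.1 209. ] [678.  210.6]
205 136 159 [674.4 211.2] [658.1 214.1]
205 277 327 [584.8 226.3] [555.9 230.8]
220 72 123 [729.  211.9] [686.5 219. ]
220 145 154 [670.2 221.7] [663.8 222.7]
220 279 328 [585.1 235.3] [556.6 239.7]
235 12 26 [796.5 212.2] [779.7 214.8]
235 83 144 [722.3 223.5] [673.4 231. ]
235 281 328 [585.5 244.5] [557.9 248.7]
250 24 34 [786.6 225.6] [775.  227.1]
250 282 329 [586.5 253.7] [558.6 257.9]
groove? 205 81 -127 [615.6 146. ]
groove? 230 76 -119 [600.2 146.3]
groove? 260 74 -148 [582.6 148.7]
groove? 340 71 -153 [537.  154.3]
groove? 370 71 -143 [519.7 156.3]
groove? 400 69 -153 [501.8 156.8]
```

Call:
arm_command(commands=[15,-2,-2,-0.6,100,15,-2,-2,-0.6,100,15,-2,-2,-0.6,100,14,-1,-2,-0.5,100,0,0,0,0,100])

```text
clock: 12.88
tool_pos: [0.5721, 0.2671, 0.0678]
orientation: [47.0, 88.3, -138.5]
force: [0.4, 1.3, 0.6]
opening: 0.0876
```

```bash
python3 - <<'E'
from h import *
plan(573,267,50,174,2,100)
E
```

```text
now [572.1 267.1  67.8] zang 174.54 F [0.4 1.3 0.6] open 87.6 t 12.875
[8.9, -0.0, -0.5, 0.27, 100.0, 8.9, -0.0, -0.5, 0.27, 100.0]
```

Call:
arm_command(commands=[8,0,-0.5,0.3,100,7,0,-0.5,0.2,100,0,0,0,0,0,0,0,0,0,0,0,0,0,0,0])

```text
clock: 13.5
tool_pos: [0.5735, 0.2671, 0.053]
orientation: [48.1, 88.4, -137.8]
force: [-0.1, 0.0, -0.2]
opening: 0.063
```

Call:
arm_command(commands=[0,0,0,0,0,0,0,0,0,0,0,0,0,0,0,0,0,0,0,0,0,0,0,0,0])

```text
clock: 14.12
tool_pos: [0.5738, 0.2673, 0.0537]
orientation: [48.3, 88.5, -137.7]
force: [-0.4, -0.4, -0.3]
opening: 0.0278
```

```bash
python3 - <<'E'
from h import *
plan(573,267,50,174,2,0)
p,r,o=tool(); print(r.round(4))
E
```

```text
now [573.8 267.3  53.7] zang 174.02 F [-0.4 -0.4 -0.3] open 27.8 t 14.125
[1.9, 0.2, 0.4, 0.01, 0.0, 1.9, 0.2, 0.4, 0.01, 0.0]
[[-0.0191 -0.1038 -0.9944]
 [-0.0173 -0.9944  0.1041]
 [-0.9997  0.0192  0.0172]]
```

```bash
cat >> h.py <<'E'
def go(T,ang,n):
    p,r,o=tool(); p=p*1000; a=np.degrees(np.arctan2(r[1,2],r[0,2])); da=(ang-a+180)%360-180
    d=np.array(T)-p; print('now',p.round(1),'zang',a.round(2),'tilt',r[2,1:].round(4),'F',np.round(o['force'],1),'M',np.round(o['moment'],2),'open',o['opening'],'t',o['clock'])
    rr=r@R.from_rotvec([np.radians(-da)/2,0,0]).as_matrix(); print('tool shift total',(rr.T@d).round(2),'turn',round(-da,2),'per row',(rr.T@d/n).round(2))
E
python3 -c "
from h import *
go([564.4,198.4,53.7],176.6,12)"
```

```text
now [573.8 267.3  53.7] zang 174.02 tilt [0.0192 0.0172] F [-0.4 -0.4 -0.3] M [ 0.1  -0.22  0.03] open 0.027788265425194594 t 14.125
tool shift total [ 1.41 69.44  3.75] turn -2.58 per row [0.12 5.79 0.31]
```

Call:
arm_command(commands=[0,6,0.3,-0.2,0,0.1,6,0.3,-0.2,0,0.1,6,0.3,-0.2,0,0.1,6,0.3,-0.2,0,0,0,0,0,0])

```text
clock: 14.75
tool_pos: [0.5706, 0.2429, 0.0543]
orientation: [46.6, 88.7, -138.5]
force: [-0.1, 0.5, 0.2]
opening: 0.0275
```

```bash
python3 -c "
from h import *
go([564.4,198.4,53.7],176.6,8)"
```

```text
now [570.6 242.9  54.3] zang 174.9 tilt [0.017  0.0161] F [-0.1  0.5  0.2] M [ 0.32 -0.22  0.08] open 0.027496895273290304 t 14.75
tool shift total [ 1.37 44.79  2.83] turn -1.7 per row [0.17 5.6  0.35]
```

Call:
arm_command(commands=[0.3,6,0.4,-0.2,0,0.2,6,0.4,-0.2,0,0.2,6,0.4,-0.2,0,0.2,6,0.4,-0.2,0,0,0,0,0,0])

```text
clock: 15.38
tool_pos: [0.5672, 0.2178, 0.0542]
orientation: [46.0, 88.7, -138.2]
force: [0.2, 0.7, -0.3]
opening: 0.028
```

```bash
python3 - <<'E'
from h import *
go([564.4,198.4,53.7],176.6,4)
snap('wrist','w8'); snap('scene','s8')
E
```

```text
now [567.2 217.8  54.2] zang 175.77 tilt [0.0159 0.0153] F [ 0.2  0.7 -0.3] M [ 0.54 -0.16  0.02] open 0.02801382740150704 t 15.375
tool shift total [ 0.87 19.57  1.45] turn -0.83 per row [0.22 4.89 0.36]
```

Call:
arm_command(commands=[0.2,6,0.4,-0.3,0,0.2,6,0.4,-0.3,0,0.2,5,0.4,-0.2,0,0,0,0,0,0])

```text
clock: 15.98
tool_pos: [0.5652, 0.2009, 0.0543]
orientation: [45.4, 88.8, -138.0]
force: [1.0, 1.2, 0.4]
opening: 0.0281
```

```bash
python3 - <<'E'
from h import *
go([564.4,198.4,53.7],176.6,2)
s=snap('wrist','w9'); t=snap('scene','s9')
print('expected edge -x, +x, groove', *[proj(s,np.array(P)/1000,True).round() for P in [(470,87,60),(650,76,60),(500,89,78),(620,81,78)]])
print('scene', *[proj(t,np.array(P)/1000).round() for P in [(470,87,60),(650,76,60),(500,89,78),(620,81,78)]])
a=cv2.resize(s['frame'][20:220,140:480],None,fx=2.3,fy=2.3,interpolation=cv2.INTER_CUBIC)
b=t['frame'][190:290,250:370]; b=cv2.resize(b,(148,124))
cv2.imwrite('pics/w9c.png',a); print(a.shape)
E
```

```text
now [565.2 200.9  54.3] zang 176.66 tilt [0.0146 0.0144] F [1.  1.2 0.4] M [ 0.68 -0.07  0.05] open 0.028070481046050078 t 15.975
tool shift total [0.63 2.57 0.65] turn 0.06 per row [0.31 1.29 0.32]
expected edge -x, +x, groove [514.  37.] [118.  36.] [472.  23.] [161.  21.]
scene [350. 242.] [289. 211.] [339. 233.] [298. 212.]
(460, 782, 3)
```

View pics/w9c.png

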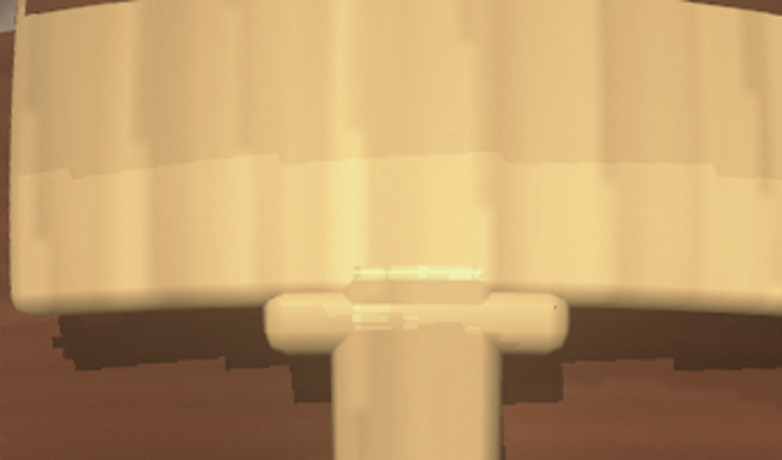

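```bash
python3 - <<'E'
from h import *
s=load('w9'); g=s['frame'].astype(int)
G=[]
for u in range(160,475,15):
  col=g[0:60,u].sum(1).astype(np.float32); d=col-cv2.blur(col.reshape(-1,1),(1,15)).ravel()
  v=np.argmin(d); w=np.clip(-d[max(0,v-3):v+4],0,None); vv=(w*np.arange(max(0,v-3),max(0,v-3)+len(w))).sum()/w.sum()
  P=at(s,u,vv,.078,True)[:2]*1000; G.append(P); print(u,round(float(vv),1),round(float(d.min())),P.round(1))
for u in (100,110,118,126,134,500,508,514,520,526): print(u,[tuple(x) for x in g[14:62:4,u]])
E
```

```text
160 22.6 -104 [620.6  81.8]
175 20.6 -102 [614.2  82.3]
190 18.6 -108 [608.   82.7]
205 16.6 -102 [602.  83.]
220 14.8 -98 [596.1  83.2]
235 8.4 -117 [590.3  81.4]
250 7.4 -114 [584.6  81.8]
265 11.6 -134 [579.   84.3]
280 5.4 -129 [573.4  82.2]
295 10.6 -138 [568.   84.9]
310 10.7 -141 [562.5  85.4]
325 10.6 -127 [557.   85.7]
340 5.4 -110 [551.4  83.7]
355 6.1 -102 [545.9  84.1]
370 6.4 -117 [540.3  84.2]
385 7.4 -129 [534.6  84.6]
400 14.0 -108 [529.1  87.2]
415 15.7 -144 [523.3  87.7]
430 11.4 -131 [517.1  85.5]
445 18.7 -126 [511.3  88.2]
460 20.7 -121 [505.1  88.5]
100 [(np.int64(169), np.int64(186), np.int64(184)), (np.int64(150), np.int64(165), np.int64(173)), (np.int64(89), np.int64(100), np.int64(104)), (np.int64(106), np.int64(126), np.int64(135)), (np.int64(111), np.int64(126), np.int64(140)), (np.int64(112), np.int64(128), np.int64(144)), (np.int64(122), np.int64(139), np.int64(156)), (np.int64(110), np.int64(127), np.int64(144)), (np.int64(109), np.int64(126), np.int64(143)), (np.int64(117), np.int64(135), np.int64(151)), (np.int64(133), np.int64(152), np.int64(170)), (
[... 4372 characters left out ...]
.int64(96), np.int64(110), np.int64(128)), (np.int64(83), np.int64(98), np.int64(118)), (np.int64(82), np.int64(99), np.int64(117))]
526 [(np.int64(119), np.int64(137), np.int64(155)), (np.int64(123), np.int64(140), np.int64(158)), (np.int64(123), np.int64(139), np.int64(157)), (np.int64(117), np.int64(134), np.int64(150)), (np.int64(110), np.int64(126), np.int64(144)), (np.int64(109), np.int64(126), np.int64(142)), (np.int64(111), np.int64(126), np.int64(141)), (np.int64(111), np.int64(127), np.int64(142)), (np.int64(114), np.int64(129), np.int64(143)), (np.int64(112), np.int64(128), np.int64(142)), (np.int64(98), np.int64(111), np.int64(126)), (np.int64(102), np.int64(116), np.int64(130))]
```

```bash
cat > e.py <<'E'
from h import *
def chk(name):
    s=load(name); g=s['frame'].astype(int).sum(2)
    G,E=[],[]
    for u in range(155,478,3):
        c=g[0:60,u].astype(np.float32); d=c-cv2.blur(c.reshape(-1,1),(1,15)).ravel()
        v=np.argmin(d); l=max(0,v-3); w=np.clip(-d[l:v+4],0,None)
        if v>1: G.append(at(s,u,(w*np.arange(l,l+len(w))).sum()/w.sum(),.078,True)[:2]*1000)
    for u in list(range(114,142,2))+list(range(494,512,2)):
        c=np.convolve(g[10:70,u],[-1,-1,1,1][::-1],'valid'); v=np.argmin(c[:]) if c.min()<-abs(c.max()) else np.argmax(np.abs(c))
        E.append((at(s,u,10+v+1.5,.06,True)[:2]*1000))
    def fit(P):
        P=np.array(P); m=np.ones(len(P),bool)
        for _ in range(6):
            k=np.polyfit(P[m,0]-560,P[m,1],1); m=np.abs(np.polyval(k,P[:,0]-560)-P[:,1])<max(.6,1*np.std(np.polyval(k,P[m,0]-560)-P[m,1]))
        return k,m.sum()
    (a,n),(b,q)=fit(G),fit(E)
    print('groove at x560 y=%.1f ang %.2f n=%d | edge y=%.1f ang %.2f n=%d | gap %.1f'%(a[1],np.degrees(np.arctan(a[0])),n,b[1],np.degrees(np.arctan(b[0])),q,a[1]-b[1]))
    print(np.array(E).round(1)[[0,4,8,12,14,18,22]].tolist())
E
python3 -c "
from e import *
chk('w9')"
```

```text
groove at x560 y=85.4 ang -3.39 n=68 | edge y=86.9 ang -1.44 n=9 | gap -1.5
[[652.3, 64.2], [647.9, 64.3], [643.3, 77.3], [639.2, 77.3], [481.1, 89.0], [476.9, 89.0], [472.6, 89.0]]
```

```bash
python3 - <<'E'
import re
t=open('e.py').read()
i=t.index("        c=np.convolve"); j=t.index("    def fit")
t=t[:i]+"""        c=s['frame'][24:60,u,0].astype(float); v=np.flatnonzero(c>80)[-1]  # last counter row above wood
        f=(c[v]-80)/(c[v]-c[v+1]) if v+1<len(c) else 0
        E.append(at(s,u,24+v+f,.06,True)[:2]*1000)
"""+t[j:]
open('e.py','w').write(t)
E
python3 -c "
from e import *
chk('w9')"
```

```text
groove at x560 y=85.4 ang -3.39 n=68 | edge y=83.2 ang -4.02 n=22 | gap 2.3
[[651.9, 76.7], [647.6, 76.9], [643.3, 77.3], [639.2, 77.6], [482.2, 98.9], [476.9, 89.0], [472.6, 89.1]]
```

Call:
arm_command(commands=[0.4,1.5,0,0.3,0,0.3,1,0,0,0,0,0,0,0,0])

```text
clock: 16.45
tool_pos: [0.5658, 0.1992, 0.0539]
orientation: [46.7, 88.9, -136.9]
force: [-0.4, 2.2, 2.1]
opening: 0.0276
```

```bash
python3 - <<'E'
from e import *
go([564.4,198.4,53.7],176.4,2)
snap('wrist','w10'); chk('w10')
E
```

```text
now [565.8 199.2  53.9] zang 176.37 tilt [0.014  0.0131] F [-0.4  2.2  2.1] M [ 0.86 -0.15 -0.12] open 0.02758692420842016 t 16.45
tool shift total [0.27 0.91 1.31] turn -0.03 per row [0.13 0.46 0.65]
groove at x560 y=83.7 ang -3.75 n=79 | edge y=83.2 ang -4.02 n=22 | gap 0.6
[[651.6, 76.6], [647.2, 77.0], [643.0, 77.3], [638.8, 77.7], [482.4, 97.7], [477.2, 89.0], [473.0, 89.2]]
```

Call:
arm_command(commands=[0.1,0.7,0,0,0,0,0,0,0,0,0,0,0,0,0,0,0,0,0,0])

```text
clock: 17.0
tool_pos: [0.5658, 0.1987, 0.0539]
orientation: [46.4, 88.9, -137.2]
force: [1.2, 3.4, 3.0]
opening: 0.0276
```

```bash
python3 - <<'E'
from e import *
go([564.4,198.4,53.7],176.4,2)
snap('wrist','w11'); chk('w11')
# levelness: compare joints/scene check of scraper & board outer corners in scene view
t=snap('scene','s11'); o=load('scene')
d=cv2.absdiff(t['frame'],o['frame']).sum(2)>90
b=cv2.resize(d.astype(np.float32),(32,24),interpolation=cv2.INTER_AREA)
for r in b[6:20]: print(''.join('#' if x>.3 else '.' for x in r))
E
```

```text
now [565.8 198.7  53.9] zang 176.37 tilt [0.0137 0.0131] F [1.2 3.4 3. ] M [ 1.35 -0.08 -0.08] open 0.027553938948824908 t 17.0
tool shift total [0.21 0.43 1.33] turn -0.03 per row [0.1  0.22 0.67]
groove at x560 y=83.3 ang -3.76 n=80 | edge y=83.1 ang -4.02 n=22 | gap 0.1
[[651.6, 76.6], [647.2, 77.0], [643.0, 77.4], [638.8, 77.5], [482.5, 97.2], [477.4, 89.0], [473.1, 89.1]]
............####..########...###
.............#..########.....###
.............##########......###
.............########........###
.............#######........####
............######.............#
.............####.........#.....
.............###..........#.....
............##.#................
............####..............#.
............####.............###
...........###..........#....###
...........###...............##.
..........###................#..
```

```bash
python3 -c "
from plant import *
print(close_job())"
```

```text
the job is handed in; nothing more can be done
None
```

The scraper is in the block, the board is slid out with its groove on the stand's edge, and the gripper still holds the board's handle. I handed the job in at about 17 s.

- **Scraper:** it went in blade first until the handle's shoulder met the block's face, with about 12 N of contact within 1 mm of the predicted position. I then released it, and the picture after release showed it fully home and straight.
- **Board position:** the last wrist-camera measurement put the groove 0.1 mm from the stand's edge. The angle between them was about 0.3°.
- **Board level:** the gripper height changed by only 0.2 mm from the moment of gripping, and the tool's tilt by about 0.3°. The opening was 27.6 mm on the 28 mm handle, with about 3 N of force.

**Checks that were weaker or disagreed:**
- My picture of the final groove area was cropped too low, so I checked the alignment with image code instead of by eye.
- The overall camera views put the stand's edge about 2 mm nearer the sink than the wrist camera did. I trusted the wrist camera because it sees groove and edge together.
- The estimates of the stand's angle ranged from -3.4° to -4.0°.
- I did not check the other objects one by one at the end. The only notable force was the scraper being pushed home.

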